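# Change the film drive over to the other reel

## Robot

A 6-joint arm with a two-finger parallel gripper is mounted at the origin on the work surface. World frame = base frame: x ahead of the robot, y to its left, z up, the work surface at z = 0. Lengths are in mm, angles in degrees, forces in N, time in s.
With the tool pointing down it reaches from about 300 to 850 mm from the base axis. Payload 4.2 kg.
Tool frame: the origin (TCP) lies at the centre of the arm's flange, where the gripper is bolted on; the fingertips stand 191 mm ahead of it and the grasp point (between the pads) lies 172 mm ahead of it; z points along the fingers, y is the direction in which the jaws open and shut (so a half turn about z gives the same grasp; the last joint's range is limited). The gripper opens to 91 mm and grips with 3 to 60 N. Pads are 32 mm wide; open, the fingers measure 118 mm over their backs; the gripper's body (76 mm by 178 mm) begins 60 mm behind the grasp point.
Start: joints at [65.031, 18.312, 89.639, -0, 72.044, -1.146], TCP at [232.252, 526.006, 404.776] pointing down, gripper open.
Joint ranges: [-177.97, 177.97], [-48.28, 115.42], [12.27, 149.76], [-77.06, 257.06], [2.81, 150.46], [-146.56, 146.56]. Speed limits (degrees/s): [147.25, 147.25, 180, 180, 180, 180].

## Interface

Orientations are given as [roll, pitch, yaw] about the fixed x, y, z axes, in that order (R = Rz(yaw) Ry(pitch) Rx(roll)).
In Python, from workcell import status, vision, ticket gives the robot as it stands.
- The arm moves only by the shell command python3 -m jog 'ROWS' [FORCE]. ROWS is JSON, a list of rows, each a list of 7 numbers: the finger opening in m, from 0 to 0.0912, then the shift along the tool's x, y, z in m, then the turn, a rotation vector about the tool's x, y, z in rad. A call has 1 to 12 rows; each row shifts and turns the commanded pose from where the row before left it, along the tool's axes as they then stand; what a row does not reach is not made up. A row lasts 1/8 s, in which the tool goes at most 62.5 mm and 10.7 degrees, less where a joint would pass 70% of its speed; a pose out of reach is approached as far as the arm can. A call with a gripper value outside its range is refused whole. The fingers move at their own pace and stop on an object; FORCE is the grip in N (left out, the last holds). Time passes only in rows, so rows that do not move let the fingers close. It gives the time, the measured TCP pose, the force and the opening at its end, in the units of the state.
- status.state(): the state, without advancing time (a new reading comes with each control period).
- vision.grab_frame(name): name is "scene" or "top" or "wrist"; returns a dict with "color" (384x512x3 uint8, blue, green, red), "depth" (384x512 float32, mm along the optical axis (not along the pixel's ray), 0 where there is no reading), "fov_y" (degrees; the focal length in pixels is half the picture's height over the tangent of half this angle, whatever the lens; pixels are square), "cx", "cy" (the principal point, pixels), "k1" (the pictures are not rectified: a ray, as slopes to the right and down, at radius r is drawn at 1 + k1 r^2 times it, then the intrinsics apply), "pose" (4x4, takes a point from camera to world coordinates). Camera axes: x right, y down, z forward; pixel columns grow to the right and rows downward; lengths in mm; the calibration is good to about 2 mm. A picture is of the moment at which its call begins.
- ticket.job_done(): hands the job in, once; it reports no verdict.
Trained networks look in the newest picture that a camera, given by its name, has taken for a name from the list of things; names that differ only in an ending like _2 or _b are one class to them, and where a whole thing is asked for, a point or a joint stands for the part that bears it (a point fixed in the world has none). Each returns a list of dicts, best first, with "p" (0 to 1); they miss things now and then, are a little off and sometimes report something else, mostly with a low value. They report only what shows in the picture. A call takes as long as a camera call. They do not tell look-alikes from the thing itself.
- vision.find_in(camera, label): "location" ([x, y, z] in mm, in world coordinates, good to about 4 mm: the middle of the surface that is visible of it).
- vision.silhouettes(camera, label): "pixels" (384x512 bool, what is visible of it).
The state is a dict: "time_s": time; "qpos": joint angles; "qvel": joint speeds; "effort": joint torques, N m; "ee_pos": TCP position; "ee_rot": TCP orientation; "force": force on the tool from outside, world axes, zero at the start; "torque": the same for the moment, N m; "gripper_width": finger opening in mm.
Only numpy, scipy, OpenCV 4.12 (cv2) and the standard library are available. Lean on these libraries where they do the work, as an engineer would, in place of code of your own. Each camera call takes 0.05 s, during which the arm holds its last target.

## Task

The film reel now in use has run out: change the film drive over with the changeover switch, the taller lever with the crossbar handle. Bring its lever from the side it leans to now up to centre off (upright), pause there for about two seconds so that the drive runs down, then take it fully over to the other side and let go. Leave the shorter ball-knob lever alone.

Things in the scene. Friction and masses are not known exactly. Their poses are not given: they have to be found in the camera images.
- transfer (a joint): Angle of the changeover lever about its hinge: 0 = upright (centre off), -0.65 = end stop on the side it starts near (it starts between -0.65 and -0.50), +0.65 = end stop on the other side. Positive leans the lever towards the +y of transfer_base. No spring or click: friction holds it where it is left; about 3 N at the handle moves it.
- transfer_grip (a point): Centre of the changeover lever's crossbar handle: a black plastic round bar, 24 mm in diameter and 50 mm long, lying level along the hinge axis (the x axis of transfer_base), on a 14 mm steel stem. It travels on an arc of 110 mm radius about the hinge: 175 mm above the table when upright, about 153 mm at either end stop. The bar's two flat ends stand free.
- transfer_base: The changeover switch's fixed grey housing, 90 x 140 x 65 mm (x, y, z) on a 120 x 170 mm foot plate, left or right of the robot, turned any way. Origin: centre of its underside, on the table. The hinge runs along its x, 65 mm above the origin; the lever swings to its -y and +y between two steel cheeks 107 mm high, 56 mm over their outer faces, with black marks at the three positions.
- brake_grip (a point): Centre of the ball knob (30 mm in diameter) of the other, shorter lever, on a smaller grey housing 80 x 100 x 50 mm, about 0.11 to 0.125 m above the table. Not to be moved.
There are look-alikes about, which are no part of the job. Leave any turquoise look-alike of the transfer_base alone.

How it is judged (in metres and radians):
On the way:
1. the changeover lever rests at centre off (within about 10 degrees of upright) for at least one second (value of joint transfer between -0.18 and 0.18 rad and velocity of joint transfer between -0.15 and 0.15 rad/s), for 1 s.
At the end, for the whole second after the job is handed in: After the pause, the changeover lever leans to the side opposite its start, within 10 degrees of the end stop (joint above 0.47), at rest, and the ball-knob lever is where it was within 15 mm (value of joint transfer above 0.47 rad and velocity of joint transfer between -0.15 and 0.15 rad/s and distance of brake_grip from where it was at the start of the episode below 0.015 m); the robot touches nothing.
It fails at once if the ball-knob lever is moved by more than 15 mm (distance of brake_grip from where it was at the start of the episode above 0.015 m).
It also fails if it takes over 35 s, if anything falls off the work surface, if the arm or the gripper's body presses on something with over 40 N, if the wrist force passes 120 N, or if a joint passes its speed limit or range.

## Working session

There is one attempt and no reset: what is moved stays moved. The work goes in short steps, Python scripts to look and compute and a shell command to move; the robot and the scene stay as the last step left them, time stands still between calls to the robot, and variables do not carry over. Pictures are saved under pics/ and viewed, and the job is handed in when it is done.

```bash
ls; mkdir -p pics; python3 - <<'E'
from workcell import status, vision
import cv2, pickle
s=status.state();print(s['time_s'],s['ee_pos'],s['ee_rot'],s['gripper_width'])
for c in ['scene','top']:
    f=vision.grab_frame(c);cv2.imwrite(f'pics/{c}0.png',f['color']);pickle.dump(f,open(f'{c}0.pkl','wb'))
    print(c,f['pose'].round(3).tolist(),f['fov_y'],f['k1'])
    for l in ['transfer_grip','transfer_base','brake_grip']:
        for d in vision.find_in(c,l): print(l,round(d['p'],2),[round(x) for x in d['location']])
E
```

```text
pics
0.0 [232.18050515 525.8506756  403.93333595] [-1.79900919e+02  6.85647141e-04  1.56180045e+02] 91.18800206446102
scene [[-0.821, 0.426, -0.38, 870.688], [0.571, 0.616, -0.543, 656.678], [0.003, -0.663, -0.749, 1017.278], [0.0, 0.0, 0.0, 1.0]] 42.151398139508444 -0.21585785299758764
transfer_grip 0.87 [504, 222, 150]
transfer_grip 0.82 [269, 287, 181]
transfer_grip 0.79 [269, -208, 182]
transfer_base 0.65 [562, 242, 68]
transfer_base 0.65 [281, -188, 61]
transfer_base 0.6 [284, 297, 62]
brake_grip 0.53 [500, -191, 122]
top [[-0.001, -0.99, 0.139, 315.449], [-1.0, -0.0, -0.007, 25.195], [0.007, -0.139, -0.99, 936.866], [0.0, 0.0, 0.0, 1.0]] 51.01980190920152 -0.07843711305868038
transfer_grip 0.78 [489, 215, 165]
transfer_grip 0.73 [262, 276, 180]
transfer_grip 0.59 [268, -210, 184]
transfer_base 0.73 [270, -193, 67]
transfer_base 0.72 [264, 262, 66]
transfer_base 0.57 [537, 211, 65]
brake_grip 0.59 [498, -195, 136]
```

View pics/scene0.png

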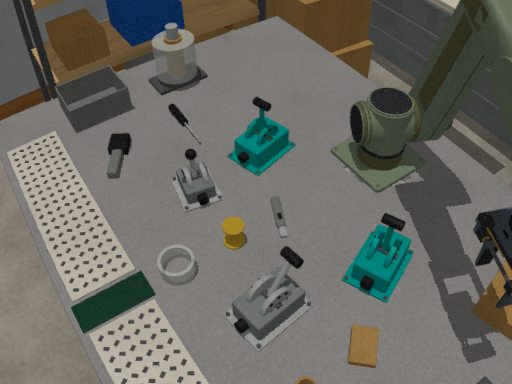

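View pics/top0.png

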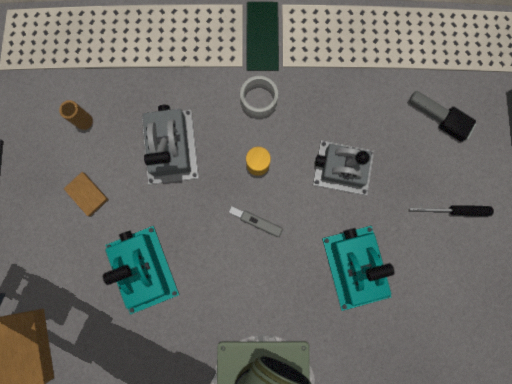

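The top view shows the grey changeover switch at about (170,145). Its black crossbar, at (157,158), leans towards the robot. The turquoise look-alikes are at (140,270) and (357,267), and the ball-knob lever is at (345,165). Next I measure the geometry.

```bash
cat > h.py <<'E'
import numpy as np, cv2
def cloud(f,mask=None):
    H,W=f['depth'].shape
    fl=H/2/np.tan(np.radians(f['fov_y'])/2)
    v,u=np.nonzero((f['depth']>0)&(mask if mask is not None else True))
    K=np.array([[fl,0,f['cx']],[0,fl,f['cy']],[0,0,1.]])
    p=cv2.undistortPoints(np.stack([u,v],1).astype(np.float64)[:,None],K,np.array([f['k1'],0,0,0.]))[:,0]
    z=f['depth'][v,u]
    P=np.c_[p*z[:,None],z]
    T=f['pose'];return P@T[:3,:3].T+T[:3,3],f['color'][v,u],np.c_[u,v]
E
python3 - <<'E'
import pickle,numpy as np,cv2
from h import cloud
A=[];C=[]
for c in ['scene','top']:
    f=pickle.load(open(c+'0.pkl','rb'));P,col,uv=cloud(f)
    m=(abs(P[:,0]-530)<140)&(abs(P[:,1]-215)<110)
    P=P[m];col=col[m].astype(int)
    # handle
    h=P[(P[:,2]>130)&(col.max(1)<60)]
    ctr=np.median(h,0);q=h-h.mean(0);_,s,V=np.linalg.svd(q,full_matrices=False)
    pr=q@V[0]
    print(c,'handle n',len(h),h.mean(0).round(1),'axis',V[0].round(3),'ang',np.degrees(np.arctan2(V[0,1],V[0,0])).round(1),'ext',np.percentile(pr,[1,99]).round(),'z',np.percentile(h[:,2],[2,50,98]).round())
    mid=h.mean(0)+V[0]*(pr.min()+pr.max())/2; print(' mid',mid.round(1))
    for lo,hi in [(55,75),(3,12)]:
        t=P[(P[:,2]>lo)&(P[:,2]<hi)]
        r=cv2.minAreaRect(t[:,:2].astype(np.float32)); print(lo,hi,len(t),'rect',r)
    t=P[P[:,2]>98]; 
    print('z hist',np.histogram(P[:,2],bins=[-5,3,12,40,55,75,90,100,110,130,190]))
E
```

```text
scene handle n 258 [492.1 218.3 165.4] axis [-0.176  0.981 -0.083] ang 100.2 ext [-26.  22.] z [154. 167. 172.]
 mid [492.5 216.  165.6]
55 75 1576 rect ((551.285888671875, 223.0182342529297), (142.0115203857422, 91.04289245605469), 7.832307815551758)
3 12 2561 rect ((529.9758911132812, 214.92596435546875), (219.86546325683594, 279.9031677246094), 89.9657974243164)
z hist (array([4171, 2561,  415,  320, 1576,  263,  218,  295,   87,  363]), array([ -5,   3,  12,  40,  55,  75,  90, 100, 110, 130, 190]))
top handle n 283 [487.4 212.4 163.5] axis [-0.117  0.993  0.019] ang 96.7 ext [-25.  25.] z [154. 164. 169.]
 mid [487.4 212.6 163.5]
55 75 1549 rect ((551.3924560546875, 221.2689208984375), (139.03981018066406, 91.91363525390625), 7.825371265411377)
3 12 937 rect ((530.6551513671875, 214.92156982421875), (277.5433349609375, 219.52940368652344), 0.12509308755397797)
z hist (array([6677,  937,  202,  145, 1549,  130,  175,  256,   28,  308]), array([ -5,   3,  12,  40,  55,  75,  90, 100, 110, 130, 190]))
```

```bash
python3 -m jog '[[0.056,-0.02,-0.01,-0.01,0,0,0],[0.056,-0.04,-0.02,-0.01,0,0,0],[0.056,-0.045,-0.0225,-0.01,0,0,0],[0.056,-0.045,-0.0225,0,0,0,0],[0.056,-0.045,-0.0225,0,0,0,0],[0.056,-0.045,-0.0225,0,0,0,0.1],[0.056,-0.045,-0.02,0,0,0,0.15],[0.056,0,0,0,0,0,0.17],[0.056,0,0,0,0,0,0.17],[0.056,0,0,0,0,0,0.17],[0.056,0,0,0,0,0,0.17],[0.056,0,0,0,0,0,0.09]]'
python3 - <<'E'
from workcell import status, vision
import cv2,numpy as np
from h import cloud
for c in ['wrist','scene']:
    f=vision.grab_frame(c);cv2.imwrite(f'pics/{c}1.png',f['color'])
    for l in ['transfer_grip','transfer_base']:
        for d in vision.find_in(c,l): print(c,l,round(d['p'],2),[round(x) for x in d['location']])
    P,col,uv=cloud(f)
    if c=='wrist':
        m=(abs(P[:,0]-530)<140)&(abs(P[:,1]-215)<110);P=P[m];col=col[m].astype(int)
        h=P[(P[:,2]>135)&(P[:,2]<180)&(col.max(1)<60)]
        if len(h)>20: print(len(h),h.mean(0).round(1),h.min(0).round(),h.max(0).round())
        t=P[(P[:,2]>58)&(P[:,2]<72)]
        print(len(t),cv2.minAreaRect(t[:,:2].astype(np.float32)) if len(t)>9 else '')
s=status.state();print(s['time_s'],s['ee_pos'],s['ee_rot'],s['gripper_width'],s['qpos'],s['force'])
E
```

```text
time_s: 1.9
ee_pos: [432.7, 278.5, 435.5]
ee_rot: [179.9, 0.0, 97.5]
force: [0.8, 0.8, 0.7]
gripper_width: 56.1
wrist transfer_grip 0.82 [267, 283, 180]
wrist transfer_grip 0.75 [483, 221, 154]
wrist transfer_base 0.78 [278, 291, 65]
wrist transfer_base 0.64 [542, 251, 64]
289 [480.7 223.1 162. ] [476. 204. 150.] [488. 239. 167.]
3941 ((551.5594482421875, 223.71859741210938), (139.1805419921875, 88.5284194946289), 7.785542011260986)
scene transfer_grip 0.66 [508, 224, 155]
scene transfer_grip 0.6 [274, -209, 185]
scene transfer_grip 0.57 [268, 284, 176]
scene transfer_base 0.69 [285, 297, 62]
scene transfer_base 0.57 [280, -187, 62]
2.2 [432.6445287  279.27324639 435.03780505] [ 1.79976259e+02 -4.54352033e-03  9.77729411e+01] 56.158664309099656 [ 3.15642325e+01  1.18027815e+01  9.42733806e+01 -5.64101888e-03
  7.39002817e+01  2.37928555e+01] [-0.18507885 -1.25952653 -0.74668945]
```

View pics/wrist1.png

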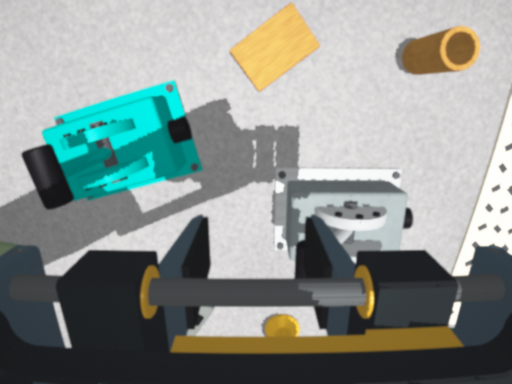

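The wrist view shows the switch housing at (340,220), and the jaws line up with the swing direction. Next I straddle the bar from above.

```bash
python3 -m jog '[[0.056,-0.02,0.015,0,0,0,0],[0.056,-0.03,0.02,0,0,0,0],[0.056,-0.022,0.013,0,0,0,0],[0.056,0,0,0.02,0,0,0],[0.056,0,0,0,0,0,0],[0.056,0,0,0,0,0,0]]'
python3 - <<'E'
from workcell import status, vision
import cv2
for c in ['wrist','top','scene']:
    f=vision.grab_frame(c);cv2.imwrite(f'pics/{c}2.png',f['color'])
E
python3 -c "
import cv2,numpy as np
cv2.imwrite('pics/c2.png',np.hstack([cv2.resize(cv2.imread(f'pics/{c}2.png'),(400,300)) for c in ['wrist','scene']]))"
```

```text
time_s: 2.95
ee_pos: [489.9, 215.0, 415.3]
ee_rot: [180.0, -0.0, 97.8]
force: [0.4, 0.5, 0.7]
gripper_width: 55.9
```

View pics/c2.png

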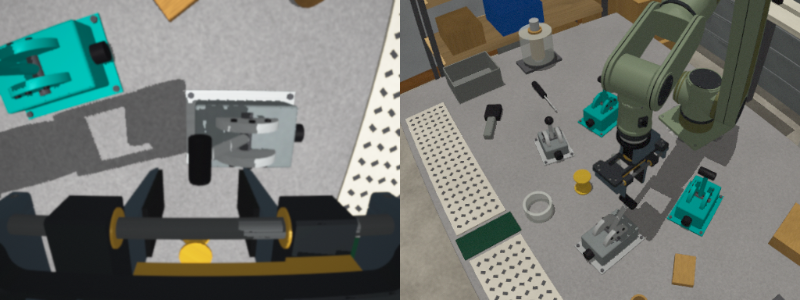

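In the left half of the picture the bar, at (200,160), is centred between the fingers at 160 and 240. Descending now.

```bash
python3 -m jog '[[0.056,0,0,0.015,0,0,0],[0.056,0,0,0.02,0,0,0],[0.056,0,0,0.02,0,0,0],[0.056,0,0,0.015,0,0,0],[0.056,0,0,0.006,0,0,0],[0.056,0,0,0,0,0,0]]'
```

```text
time_s: 3.85
ee_pos: [489.9, 214.9, 338.5]
ee_rot: [-180.0, 0.0, 97.7]
force: [0.7, 0.1, 0.7]
gripper_width: 55.8
```

```bash
python3 -m jog '[[0.056,0,0.006,0,0,0,0],[0.056,0,0.01,0,0,0,0],[0.056,0,0.01,0,0,0,0],[0.056,0,0.01,0,0,0,0],[0.056,0,0.01,0,0,0,0],[0.056,0,0.01,0,0,0,0],[0.056,0,0.01,0,0,0,0],[0.056,0,0.006,0,0,0,0],[0.056,0,0.004,0,0,0,0],[0.056,0,0.002,0,0,0,0],[0.056,0,0,0,0,0,0]]'
cat > look.py <<'E'
import sys,numpy as np,cv2
from workcell import status, vision
from h import cloud
n=sys.argv[1]
e=np.array([.9907,.1357])
for c in ['scene','top','wrist']:
    f=vision.grab_frame(c);cv2.imwrite(f'pics/{c}{n}.png',f['color'])
    P,col,uv=cloud(f);col=col.astype(int)
    q=P[:,:2]-[551.5,222.5];u=q@e;w=q@[.1357,-.9907]
    m=(abs(u)<100)&(abs(w)<27)&(P[:,2]>140)&(P[:,2]<190)&(col.max(1)<60)
    print(c,m.sum(),'u',np.percentile(u[m],[2,50,98]).round() if m.sum()>5 else '','z',np.percentile(P[m,2],[2,50,98]).round() if m.sum()>5 else '')
    m=(abs(u)<100)&(abs(w)<6)&(P[:,2]>75)&(P[:,2]<150)&(col.max(1)>70)
    if m.sum()>5: print(' stem',m.sum(),'angle',np.degrees(np.arctan2(u[m],P[m,2]-65)).mean().round())
    for d in vision.find_in(c,'transfer_grip'): print(' net',round(d['p'],2),[round(x) for x in d['location']])
s=status.state();print(s['time_s'],s['ee_pos'],s['force'])
cv2.imwrite(f'pics/c{n}.png',np.hstack([cv2.resize(cv2.imread(f'pics/{c}{n}.png'),(400,300)) for c in ['wrist','scene']]))
E
python3 look.py 3
```

```text
time_s: 5.22
ee_pos: [567.4, 225.3, 338.8]
ee_rot: [179.9, -0.0, 97.7]
force: [-2.2, -0.6, 2.3]
gripper_width: 56.1
scene 236 u [-19.   4.  56.] z [156. 183. 189.]
 stem 70 angle 7.0
 net 0.72 [271, 284, 180]
 net 0.66 [561, 230, 173]
top 0 u  z 
 net 0.84 [268, -212, 184]
wrist 5166 u [-18.   3.  52.] z [154. 183. 189.]
 stem 245 angle 5.0
 net 0.84 [552, 230, 183]
5.525 [567.33302071 225.30701252 338.81129083] [-0.1254826   0.06202035  1.12547812]
```

View pics/c3.png

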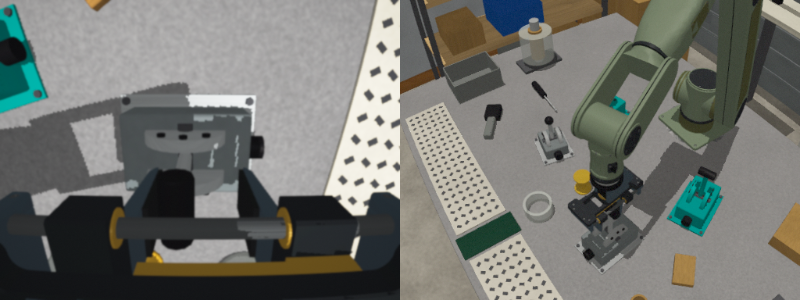

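The bar, at (178,205) in the wrist half, rests against the trailing finger. The measured offset from upright is about 0–3 mm, well inside ±20 mm. Pausing here.

```bash
python3 -m jog '[[0.056,0,0,0,0,0,0],[0.056,0,0,0,0,0,0],[0.056,0,0,0,0,0,0],[0.056,0,0,0,0,0,0],[0.056,0,0,0,0,0,0],[0.056,0,0,0,0,0,0],[0.056,0,0,0,0,0,0],[0.056,0,0,0,0,0,0],[0.056,0,0,0,0,0,0],[0.056,0,0,0,0,0,0],[0.056,0,0,0,0,0,0],[0.056,0,0,0,0,0,0]]'
python3 -m jog '[[0.056,0,0,0,0,0,0],[0.056,0,0,0,0,0,0],[0.056,0,0,0,0,0,0],[0.056,0,0.006,0,0,0,0],[0.056,0,0.01,0,0,0,0],[0.056,0,0.01,0,0,0,0],[0.056,0,0.01,0,0,0,0],[0.056,0,0.01,0,0,0,0],[0.056,0,0.006,0,0,0,0],[0.056,0,0.004,0,0,0,0],[0.056,0,0.003,0,0,0,0],[0.056,0,0,0,0,0,0]]'
python3 look.py 4
```

```text
time_s: 7.02
ee_pos: [567.2, 225.3, 338.8]
ee_rot: [180.0, -0.0, 97.7]
force: [0.3, -0.1, -0.3]
gripper_width: 56.1
time_s: 8.52
ee_pos: [625.9, 233.3, 339.0]
ee_rot: [179.9, -0.0, 97.7]
force: [-1.2, -1.2, 0.1]
gripper_width: 55.6
scene 268 u [41. 58. 71.] z [153. 168. 187.]
 stem 56 angle 24.0
 net 0.7 [614, 242, 163]
 net 0.66 [270, 283, 177]
top 22 u [49. 55. 69.] z [151. 158. 164.]
 net 0.91 [267, -213, 183]
wrist 4245 u [41. 58. 73.] z [151. 167. 188.]
 stem 515 angle 27.0
 net 0.87 [610, 233, 164]
8.825 [625.78438816 233.28617778 339.1011061 ] [-1.44986912  0.09091823 -0.25129274]
```

View pics/c4.png

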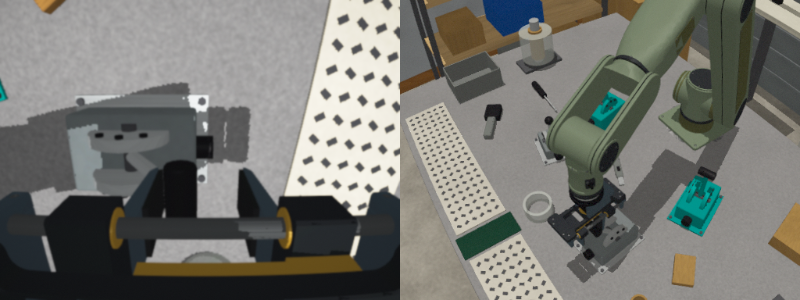

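The bar now leans over on the far side, at u of about 58–60 mm. I'll nudge it 4 mm further towards the stop, back off and lift away.

```bash
python3 -m jog '[[0.056,0,0.002,0,0,0,0],[0.056,0,0.002,0,0,0,0],[0.056,0,0,0,0,0,0],[0.056,0,-0.006,0,0,0,0],[0.056,0,-0.008,0,0,0,0],[0.056,0,0,0,0,0,0],[0.056,0,0,-0.02,0,0,0],[0.056,0,0,-0.03,0,0,0],[0.056,0,0,-0.03,0,0,0],[0.056,0,0,-0.03,0,0,0],[0.056,-0.02,-0.04,-0.02,0,0,0],[0.056,-0.02,-0.04,0,0,0,0]]'
python3 -m jog '[[0.056,0,-0.05,0,0,0,0],[0.056,0,-0.03,0,0,0,0],[0.056,0,0,0,0,0,0],[0.056,0,0,0,0,0,0]]'
python3 look.py 5;python3 - <<'E'
from workcell import vision
for c in ['top','scene']: print(c,[[round(d['p'],2)]+[round(x) for x in d['location']] for d in vision.find_in(c,'brake_grip')])
E
```

```text
time_s: 10.32
ee_pos: [541.4, 181.1, 470.7]
ee_rot: [179.7, -0.0, 97.8]
force: [0.0, -1.1, -0.1]
gripper_width: 56.3
time_s: 10.82
ee_pos: [463.2, 170.9, 469.2]
ee_rot: [179.9, -0.0, 97.7]
force: [0.3, -0.7, 0.1]
gripper_width: 56.1
scene 264 u [55. 66. 74.] z [153. 166. 170.]
 stem 75 angle 26.0
 net 0.63 [270, 284, 180]
 net 0.55 [619, 234, 162]
 net 0.54 [269, -208, 180]
top 4 u  z 
 net 0.73 [265, -211, 185]
wrist 1295 u [52. 59. 71.] z [154. 165. 167.]
 stem 853 angle 28.0
 net 0.93 [266, 281, 180]
 net 0.81 [602, 221, 157]
11.125 [463.25409378 170.85378007 468.34620813] [ 0.12379244 -0.21821321 -0.4988404 ]
top [[0.56, 498, -197, 133]]
scene [[0.62, 576, 249, 67], [0.59, 501, -192, 122]]
```

View pics/c5.png

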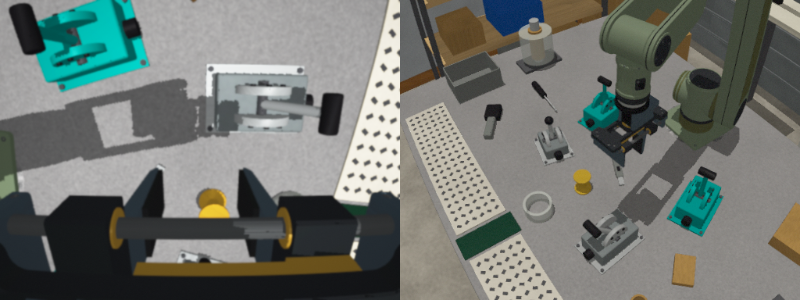

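The lever now leans away, with its bar at (330,115) in the wrist half. The bar's centre is at u of about 63 mm, or about 0.6 rad. The gripper is clear and the ball knob has not moved.

```bash
python3 -c "
from workcell import ticket
print(ticket.job_done())"
```

```text
the job is handed in; nothing more can be done
None
```

I changed the film drive over and handed the job in; it gave no verdict. I straddled the crossbar with the open jaws and pushed the lever up to centre off. After about two seconds there I pushed it over to the far side, backed off and lifted clear. The whole job took about 11 s of the 35 s allowed.

What the last checks showed:
- **Pause:** the bar sat within about 3 mm of upright by the bar's position. The rougher stem readings gave 5–7°, still inside the 10° limit.
- **End position:** by the bar's position the lever leans to about +0.6 rad, above the 0.47 needed. The rougher stem estimate gave 26–28° (about 0.45–0.49 rad). I trusted the bar because the stem points include other parts of the housing.
- **Ball-knob lever:** it was found within about 4 mm of where it started, which is the accuracy of the measurement.
- **Robot:** the gripper is clear of everything, and the forces I read stayed at about 3 N or less.

The scene camera also reported a second ball knob at the changeover housing. I took it for a false detection, because the real one showed up in its old place in both cameras. The top camera did not find the changeover handle in the last picture, so the end position rests on the scene and wrist cameras.

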